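# Knock a jammed T-nut out of a machine table slot

## Robot

A 7-joint arm with a two-finger parallel gripper is mounted at the origin on the work surface. World frame = base frame: x ahead of the robot, y to its left, z up, the work surface at z = 0. Lengths are in m, angles in rad, forces in N, time in s.
With the tool pointing down it reaches from about 0.4 to 0.85 m from the base axis. Payload 6.9 kg.
Tool frame: the origin (TCP) lies between the finger pads; the fingertips stand 8 mm ahead of it and the grasp point (between the pads) lies 11 mm behind it; z points along the fingers, y is the line along which they close (so a half turn about z gives the same grasp; the last joint's range is limited). The gripper opens to 85 mm and grips with 20 to 120 N. Pads are 22 mm wide; open, the fingers measure 114 mm over their backs; the gripper's body (76 mm by 85 mm) begins 54 mm behind the grasp point. The pads swing forward as they close: fully open they stand 13 mm farther back than shut.
Start: joints at [0.105, 0.507, -0.238, 1.5, 0.126, 1.149, -0.155], TCP at [0.625, -0, 0.239] pointing down, gripper open.
Joint ranges: [-3.08, 3.08], [-0.24, 2.05], [-1.43, 1.35], [0, 2.5], [-1.52, 4.66], [0.17, 1.96], [-2.89, 2.89]. Speed limits (rad/s): [2.39, 2.39, 3.14, 3.14, 3.14, 3.14, 3.14].

## Interface

Orientations are given as a unit quaternion [x, y, z, w].
In Python, from bench import read_state, vision, hand_in gives the robot as it stands. The module is installed in compiled form; this text tells all that it offers.
- The arm moves only by the shell command python3 -m inch 'ROWS' [FORCE]. ROWS is JSON, a list of rows, each a list of 5 numbers: the finger opening in cm, from 0 to 8.54, then the shift along the world's x, y, z in cm, then the turn about the world's z in rad. A call has 1 to 20 rows; each row shifts and turns the commanded pose from where the row before left it; what a row does not reach is not made up. A row lasts 1/12 s, in which the tool goes at most 41.7 mm and 7.16 degrees, less where a joint would pass 70% of its speed; a pose out of reach is approached as far as the arm can. A call is refused whole if a number of a shift passes 4.17 or a number of a turn 0.125, either way. A call with a gripper value outside its range is refused whole. The fingers move at their own pace and stop on an object; FORCE is the grip in N (left out, the last holds). Time passes only in rows, so rows that do not move let the fingers close. It gives the time, the measured TCP pose, the force, the opening and the grip force at its end, in the units of the state.
- read_state(): the state, without advancing time (a new reading comes with each control period).
- vision.capture(name): name is "scene" or "side" or "wrist"; returns a dict with "pixels" (420x560x3 uint8, blue, green, red), "fx", "fy", "cx", "cy" (pixels), "rvec" (rotation vector, rad) and "tvec" (3), from world to camera coordinates, as OpenCV has them; the wrist camera has in their place "mount" (4x4, takes a point from camera to tool coordinates, whose origin is the TCP and whose axes are the flange's). Camera axes: x right, y down, z forward; pixel columns grow to the right and rows downward; lengths in m; the calibration is good to about 2 mm. A picture is of the moment at which its call begins: read the wrist's pose just before it. There is no depth.
- hand_in(): hands the job in; it is judged then, once.
The state is a dict: "clock": time; "qpos": joint angles; "qvel": joint speeds; "joint_efforts": joint torques, N m; "tcp_pos": TCP position; "orientation": TCP orientation; "force": force on the tool from outside, world axes, zero at the start; "ft_torque": the same for the moment, N m; "finger_gap": finger opening in m; "finger_force": force on a finger pad.
Only numpy, scipy, OpenCV 4.12 (cv2) and the standard library are available. Lean on these libraries where they do the work, as an engineer would, in place of code of your own. Each camera call takes 0.05 s, during which the arm holds its last target. There are 200 camera calls.

## Task

The bare T-nut has jammed in its slot of the T-slotted table: with the brass block from the rubber mat, never with the fingers, knock it along the slot right out into a chip trough. Hidden chips are packed hard on one side of it, so feel which way it gives and, where it does not, knock it from the other side instead of ramming it. Lay the block flat back on the mat, lift the nut out of the trough, set it down in the red tray (do not drop either), and leave the stud, can, punches and wrench where they are.

Things in the scene. Friction and masses are not known exactly. Their poses are not given: they have to be found in the camera images.
- table_plate: Cast-iron T-slotted table, fixed to the bench: 220 (its x) by 316 (its y) by 50 mm high, green, bright ground top. Origin: centre of its underside, on the bench; z up. Two T-slots run along its y, open at both ends from y = -90 to +90 mm, and a chip trough crosses the table beyond each end
- slot_near (a point): Middle of the T-slot nearer the robot, level with the top face (50 mm over the bench), 40 mm to the robot's side of the table's middle (its x = -40). Axes as the table's: the slot runs along y. The slot is 22 mm wide between the lips from the top face down to 17 mm deep, then 38 mm wide under the lips down to the slot floor, 33 mm deep
- slot_far (a point): The same point of the other T-slot, at the table's x = +40 mm; same sizes
- trough_left (a point): Middle of the chip trough at the table's y = +119 mm, at floor level (17 mm over the bench, the same as the slot floor). The trough is open above, 58 mm wide along the table's y (90 to 148 mm from its middle) and runs across the table from its x = -102 to +102 mm; its outer rims rise 29 mm above its floor
- trough_right (a point): Middle of the other chip trough, at the table's y = -119 mm; same sizes
- tnut: The jammed, bare T-nut (no stud), black steel, 0.14 to 0.22 kg, in either slot near mid-length. Origin: centre of its underside, on the slot floor; z up. Base 35 x 35 x 14 mm; on it a neck 20 mm wide (its x, across the slot) by 35 mm long (its y, along the slot). The lips hold it down: it lifts out only in a trough, with its middle 108 to 130 mm from the table's middle along y
- tnut_top (a point): Centre of the T-nut's top, 30 mm over its underside, 3 mm below the table's top face; a threaded hole shows as a dark disc. A burr under the lip pinches the nut: it takes 7 to 15 N to move it along the slot, and after some 20 mm it slides freely. One way (not told, differs each run) it stops dead after 1 to 3 mm on packed chips: then knock it the other way
- block: Brass knocking block 60 (its x) by 16 (its y) by 36 mm high (its z), 0.26 to 0.35 kg, lying on the mat. Origin: centre of its underside. It fits the slots lengthwise with 3 mm to spare on each side
- mat: Black rubber mat 150 (its x) by 130 (its y) by 4 mm, fixed on the bench to one side of the table; the block lies on it. Origin: centre of its underside
- tray: Red open parts tray 150 (its x) by 130 (its y) by 30 mm high, fixed on the bench to the other side of the table; walls 4 mm, inner floor 4 mm above its origin. Origin: centre of its underside
- stud: Bystander: a T-nut like the other with a 20 mm stud and a hex nut on it, in the other slot; its top stands 80 mm over its origin (centre of its underside, on the slot floor), 47 mm above the table's top face
- can: Bystander: blue spray can, 60 mm diameter, 170 mm high. Origin: centre of its underside
- punches: Bystander: wooden block 90 x 60 x 50 mm with four upright punches, 130 mm high in all. Origin: centre of its underside
- wrench: Bystander: wrench 170 mm long, lying on the bench beyond the table. Origin: centre of its underside
Not all that is in view belongs to the job. Of the things that look like the tray, the largest one is meant.

How it is judged:
By the outcome, as a careful person would: the job done as asked, in the order asked, and still so for the second after the job is handed in, with the robot touching nothing.
It also fails if it takes over 72 s, if anything falls off the work surface, if the arm or the gripper's body presses on something with over 40 N, if the wrist force passes 120 N, or if a joint passes its speed limit or range.

## Working session

There is one attempt and no reset: what is moved stays moved. The work goes in short steps, Python scripts to look and compute and a shell command to move; the robot and the scene stay as the last step left them, time stands still between calls to the robot, and variables do not carry over. Pictures are saved under pics/ and viewed, at most 11 in all, crops included, and the job is handed in when it is done.

```bash
mkdir -p pics; cat > h.py <<'E'
import numpy as np, cv2
from bench import read_state, vision, hand_in
from scipy.spatial.transform import Rotation as R
def snap(n,f):
    s=read_state(); c=vision.capture(n); cv2.imwrite('pics/'+f+'.png',c['pixels'])
    K=np.array([[c['fx'],0,c['cx']],[0,c['fy'],c['cy']],[0,0,1.]])
    if 'mount' in c:
        T=np.eye(4);T[:3,:3]=R.from_quat(s['orientation']).as_matrix();T[:3,3]=s['tcp_pos']
        M=np.linalg.inv(T@np.array(c['mount']))
    else:
        M=np.eye(4);M[:3,:3]=cv2.Rodrigues(np.array(c['rvec'],float))[0];M[:3,3]=np.ravel(c['tvec'])
    np.savez('pics/'+f+'.npz',P=K@M[:3],M=M,K=K); return c['pixels']
def P(f): return np.load('pics/'+f+'.npz')['P']
def proj(f,X):
    X=np.atleast_2d(X); u=(P(f)@np.c_[X,np.ones(len(X))].T).T; return u[:,:2]/u[:,2:]
def onz(f,u,v,z):  # pixel -> world at height z
    p=P(f); H=np.c_[p[:,0],p[:,1],p[:,2]*z+p[:,3]]; w=np.linalg.solve(H,[u,v,1]); return w[:2]/w[2]
def tri(f,a,g,b):
    x=cv2.triangulatePoints(P(f),P(g),np.array(a,float).reshape(2,1),np.array(b,float).reshape(2,1)); return (x[:3]/x[3]).ravel()
E
python3 - <<'E'
from h import *
a=snap('scene','scene');b=snap('side','side');c=snap('wrist','wrist')
s=read_state();print(s['tcp_pos'],s['orientation'],s['force'],s['finger_gap'],s['clock'])
for f in('scene','side','wrist'):
    M=np.load(f'pics/{f}.npz')['M'];print(f,-M[:3,:3].T@M[:3,3],M[2,:3])
E
```

```text
[ 6.24648191e-01 -7.80374589e-05  2.38641039e-01] [ 7.07114236e-01  7.07099010e-01 -4.80281845e-04 -4.66519937e-04] [ 0.49457242 -0.2979729   0.2658397 ] 0.0854583234496255 0.15
scene [1.19025488 0.59572608 1.38529678] [-0.42183133 -0.39606604 -0.81559182]
side [0.31096914 0.79435575 0.93693545] [ 0.16037719 -0.67822064 -0.71714428]
wrist [0.62468069 0.07377886 0.37299463] [-0.00104078 -0.28910256 -0.95729756]
```

View pics/scene.png

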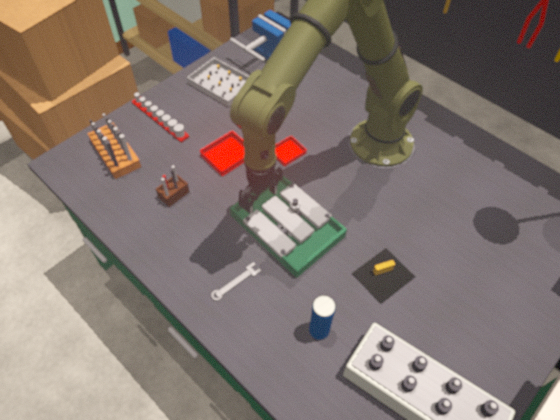

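View pics/side.png

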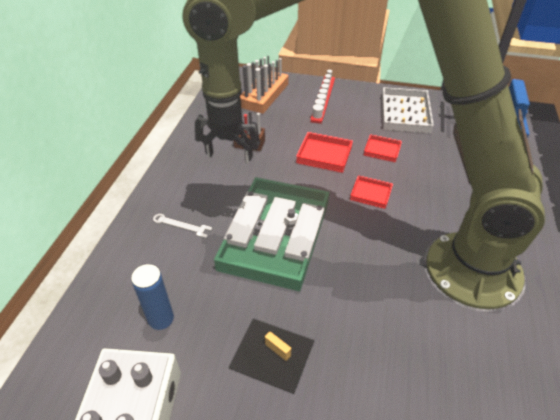

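View pics/wrist.png

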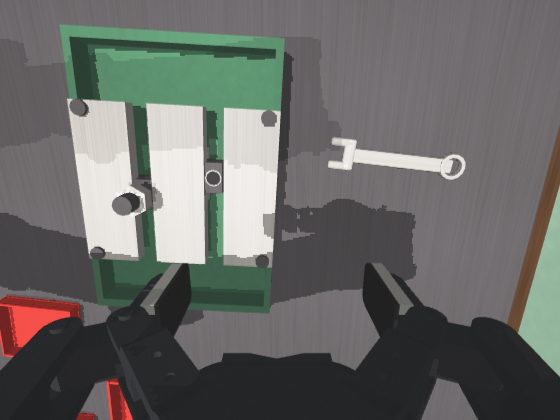

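The scene camera shows the table around (288,225). The nut is in the far slot, at about (258,226) in side and (213,178) in wrist. The stud is in the near slot. The block is at (384,267) in scene and (278,346) in side. The large red tray is at (225,153) in scene and (325,151) in side. I'll enlarge these areas to read pixels.

```bash
python3 - <<'E'
import cv2,numpy as np
S=cv2.imread('pics/scene.png');D=cv2.imread('pics/side.png')
def crop(I,u,v,w,h,k,step):
    c=cv2.resize(I[v:v+h,u:u+w],None,fx=k,fy=k,interpolation=cv2.INTER_CUBIC)
    for x in range(-(-u//step)*step,u+w,step):
        cv2.line(c,((x-u)*k,0),((x-u)*k,5),(0,255,255),1);cv2.putText(c,str(x),((x-u)*k+2,12),0,.35,(0,255,255),1)
    for y in range(-(-v//step)*step,v+h,step):
        cv2.line(c,(0,(y-v)*k),(5,(y-v)*k),(0,255,255),1);cv2.putText(c,str(y),(6,(y-v)*k+4),0,.35,(0,255,255),1)
    return c
def put(o,c,x,y): o[y:y+c.shape[0],x:x+c.shape[1]]=c
o=np.zeros((600,800,3),np.uint8)
put(o,crop(S,220,175,132,100,3,10),0,0);put(o,crop(D,212,174,130,114,3,10),405,0)
put(o,crop(S,195,128,60,50,4,10),0,350);put(o,crop(D,290,125,70,50,4,10),405,350)
cv2.imwrite('pics/A.png',o)
o=np.zeros((600,800,3),np.uint8)
put(o,crop(S,350,245,66,56,6,10),0,0);put(o,crop(D,230,315,85,75,4,10),405,0)
put(o,crop(S,366,255,36,24,11,5),0,340);put(o,crop(D,258,328,40,35,8,5),405,310)
cv2.imwrite('pics/B.png',o)
E
```

```text
Traceback (most recent call last):
ValueError: could not broadcast input array from shape (264,396,3) into shape (260,396,3)
```

View pics/A.png

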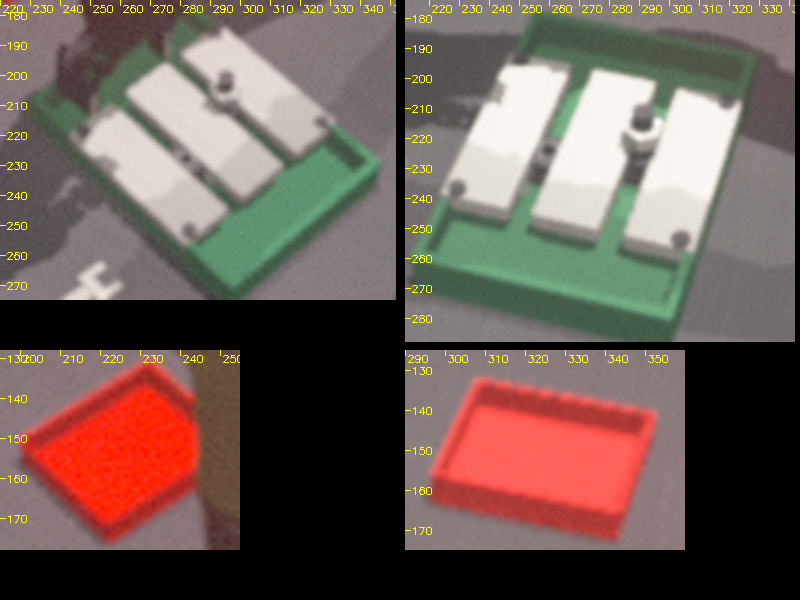

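The table's lands, the nut hole (side ~(259,225), scene ~(283,227)), the stud in the near slot and the large tray's rim all show clearly in A. I'll fix the block crop and fit the table and tray poses.

```bash
cat > fit.py <<'E'
from h import *
from scipy.optimize import least_squares
def fit(obs,x0):
    # obs: (view,u,v,X,Y,Z body); solve x,y,z,yaw
    def r(p):
        c,s=np.cos(p[3]),np.sin(p[3])
        return np.concatenate([(proj(f,[p[0]+c*X-s*Y,p[1]+s*X+c*Y,p[2]+Z])-[u,v]).ravel() for f,u,v,X,Y,Z in obs])
    q=least_squares(r,x0,loss='soft_l1'); return q.x,np.abs(r(q.x)).reshape(-1,2).max(1).round(1)
E
python3 - <<'E'
from fit import *
t=.05
W=[(147,104,-29,90),(206,107,29,90),(132,101,-51,90),(223,108,51,90),(280,111,102,90),(272,267,102,-90),(152,262,-29,-90),(205,264,29,-90),(68,99,-102,90),(92,259,-102,-90)]
D=[(274.3,197.3,29,-90),(296,201.3,-29,-90),(254,246,29,90),(276,251.7,-29,90),(224.7,241.7,102,90),(245,244.7,51,90),(284.3,253.7,-51,90),(306,257.3,-102,90),(302.3,203.3,-51,-90),(324.3,207.7,-102,-90)]
S=[(262,206.7,29,-90),(277.3,195.7,-29,-90),(314.3,229,-29,90),(300,240.3,29,90)]
o=[(f,a,b,x/1e3,y/1e3,t) for f,L in(('wrist',W),('side',D),('scene',S)) for a,b,x,y in L]
p,r=fit(o,[.6,.1,0,0]);print('table',p.round(4),r)
c,s=np.cos(p[3]),np.sin(p[3])
n=[tri('wrist',(213,178),'side',(259,225)),tri('wrist',(213,178),'scene',(282.7,227)),np.r_[onz('wrist',213,178,.047),.047]]
for k in n:
    d=k[:2]-p[:2];print('nut',k.round(4),'in table',(c*d[0]+s*d[1]).round(4),(-s*d[0]+c*d[1]).round(4))
T=[('side',307.5,132,75,-65),('side',352.8,140,-75,-65),('side',296.3,156.5,75,65),('side',343.8,165.5,-75,65),('scene',200.5,151.3,75,-65),('scene',232.5,131,-75,-65),('scene',222,171,75,65)]
print('tray',*fit([(f,a,b,x/1e3,y/1e3,.03) for f,a,b,x,y in T],[.6,-.2,0,0]))
import cv2
S=cv2.imread('pics/scene.png');D=cv2.imread('pics/side.png')
def crop(I,u,v,w,h,k,step):
    c=cv2.resize(I[v:v+h,u:u+w],None,fx=k,fy=k,interpolation=cv2.INTER_CUBIC)
    for x in range(-(-u//step)*step,u+w,step):
        cv2.line(c,((x-u)*k,0),((x-u)*k,5),(0,255,255),1);cv2.putText(c,str(x),((x-u)*k+2,12),0,.35,(0,255,255),1)
    for y in range(-(-v//step)*step,v+h,step):
        cv2.line(c,(0,(y-v)*k),(5,(y-v)*k),(0,255,255),1);cv2.putText(c,str(y),(6,(y-v)*k+4),0,.35,(0,255,255),1)
    return c
cv2.imwrite('pics/B.png',np.hstack([crop(S,366,253,36,32,11,5),crop(D,260,328,36,32,11,5)]))
E
```

```text
table [ 0.5134  0.0022 -0.0011 -0.0604] [1.  3.3 6.9 0.9 7.1 7.6 4.4 0.6 7.2 3.6 0.7 0.8 0.8 1.3 2.9 1.4 1.3 1.7
 0.7 3.1 1.2 3.3 1.8 0.7]
nut [0.5539 0.0156 0.0429] in table 0.0397 0.0157
nut [0.5522 0.0208 0.0571] in table 0.0377 0.0208
nut [0.5534 0.0153 0.047 ] in table 0.0392 0.0154
tray [ 0.4403862  -0.35370997  0.00424842 -0.07363487] [0.2 0.6 0.2 0.2 1.  0.9 0.5]
```

View pics/B.png

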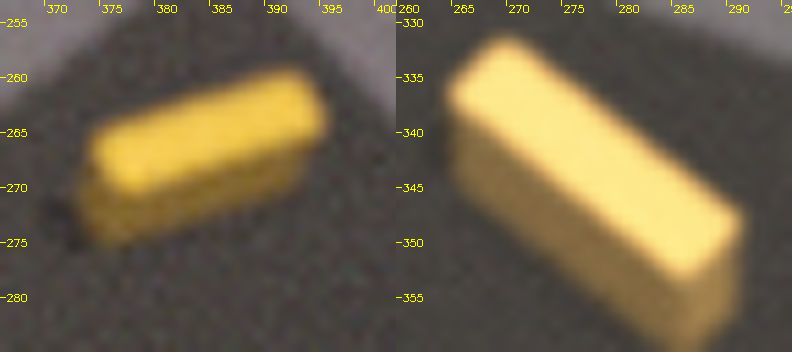

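The block's top corners are clear in both crops: scene (374,265),(393,259),(396,265),(377,271), side (264.5,336),(270,331),(292,348),(287,353.5). I'll refit.

```bash
python3 - <<'E'
from fit import *
B=[('side',264.5,336.4,30,8),('scene',377.4,270.7,30,8),('side',269.7,331.3,30,-8),('scene',374.2,264.8,30,-8),('side',291.8,348,-30,-8),('scene',393,258.9,-30,-8),('side',286.7,353.5,-30,8),('scene',395.6,264.6,-30,8)]
for yaw in(-.6,):
  p,r=fit([(f,a,b,x/1e3,y/1e3,.036) for f,a,b,x,y in B],[.5,.3,0,yaw]);print('block',p.round(4),r)
t=.05
W=[(147,104,-29,90),(203,107,29,90),(129,102,-51,90),(223,108,51,90),(153,262,-29,-90),(205,264,29,-90)]
D=[(274.3,197.3,29,-90),(296,201.3,-29,-90),(254,246,29,90),(276,251.7,-29,90),(245,244.7,51,90),(284.3,253.7,-51,90),(302.3,203.3,-51,-90)]
S=[(262,206.7,29,-90),(277.3,195.7,-29,-90),(314.3,229,-29,90),(300,240.3,29,90)]
for L in (('wrist',),('wrist','side','scene'),('side','scene')):
  o=[(f,a,b,x/1e3,y/1e3,t) for f,L_ in(('wrist',W),('side',D),('scene',S)) if f in L for a,b,x,y in L_]
  p,r=fit(o,[.5,.0,0,0]);print('table',L,p.round(4),r)
E
```

```text
block [ 0.4271  0.3321  0.0093 -0.4649] [0.3 1.  0.1 0.8 0.4 0.6 0.2 0.7]
table ('wrist',) [ 0.5135  0.0017 -0.0011 -0.0623] [0.5 0.2 3.6 1.2 3.4 0.6]
table ('wrist', 'side', 'scene') [ 0.5129  0.002  -0.0028 -0.0609] [0.6 0.3 3.5 0.8 3.5 0.7 0.9 0.6 0.4 1.  1.1 1.  0.9 1.1 3.3 1.8 0.7]
table ('side', 'scene') [ 0.5121  0.0084  0.0034 -0.0541] [0.4 0.9 0.3 0.5 0.5 0.5 0.6 0.8 1.9 1.1 1.3]
```

```bash
python3 -m inch '[[8.5,-1.65,2.77,-0.2,0.092],[8.5,-1.65,2.77,-0.2,0.092],[8.5,-1.65,2.77,-0.2,0.092],[8.5,-1.65,2.77,-0.2,0.092],[8.5,-1.65,2.77,-0.2,0.092],[8.5,-1.65,2.77,-0.2,0.092],[8.5,-1.65,2.77,-0.2,0.092],[8.5,-1.65,2.77,-0.2,0.092],[8.5,-1.65,2.77,-0.2,0.092],[8.5,-1.65,2.77,-0.2,0.092],[8.5,-1.65,2.77,-0.2,0.092],[8.5,-1.65,2.77,-0.2,0.092],[8.5,0,0,0,0],[8.5,0,0,0,0]]'
python3 - <<'E'
from h import *
snap('wrist','w2')
E
```

```text
clock: 1.32
tcp_pos: [0.4255, 0.3341, 0.2151]
orientation: [0.229, 0.973, 0.0, -0.0]
force: [-0.2, -0.3, -0.2]
finger_gap: 0.0847
finger_force: 0.0
```

View pics/w2.png

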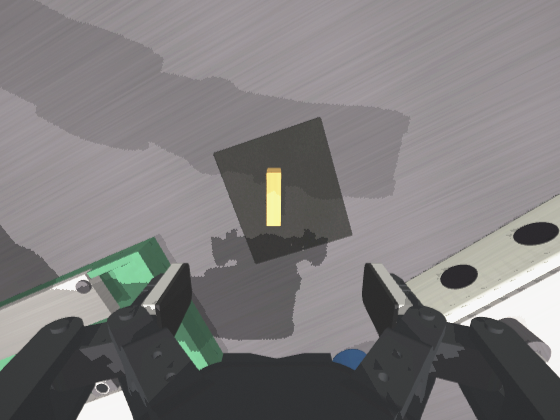

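The wrist view shows the block's top face spanning (267–281, 172–226), already aligned with the image, so the fingers will close across it. The mat corners are (214,153),(320,117),(352,235),(257,263).

```bash
python3 - <<'E'
from fit import *
s=read_state();print(s['tcp_pos'],R.from_quat(s['orientation']).as_euler('zyx'))
C=[(267,172),(281,172),(281,226),(267,226)]
for c in C: print(onz('w2',*c,.040))
w=np.array([onz('w2',*c,.040) for c in C]);print('c',w.mean(0),'yaw',np.arctan2(*(w[0]+w[1]-w[2]-w[3])[::-1]))
for c in [(214,153),(320,117),(352,235),(257,263)]: print('mat',onz('w2',*c,.004))
print(tri('w2',(274,199),'side',(278.1,342.4)),tri('w2',(274,199),'scene',(385.2,264.8)))
E
```

```text
[0.42676667 0.3323709  0.21501277] [-2.67516249e+00 -3.42700966e-04  3.14089193e+00]
[0.39899733 0.33636794]
[0.40558282 0.349583  ]
[0.45969234 0.32291849]
[0.45273872 0.30896318]
c [0.4292528  0.32945816] yaw 2.6768788853366416
mat [0.35661968 0.28797455]
mat [0.37507242 0.4137677 ]
mat [0.52177841 0.3922329 ]
mat [0.50292539 0.26761347]
[0.42758375 0.33013271 0.0411349 ] [0.4272604  0.33210097 0.04471308]
```

```bash
python3 -m inch '[[8.5,0.17,-0.25,-3,0],[6,0,0,-3.5,0],[4,0,0,-4,0],[3.5,0,0,-3.6,0],[3.5,0,0,-2.5,0],[3.5,0,0,-2,0],[3.5,0,0,0,0],[1,0,0,0,0],[1,0,0,0,0],[1,0,0,0,0],[1,0,0,0,0],[1,0,0,0,0],[1,0,0,0,0],[1,0,0,0,0]]' 80
```

```text
clock: 2.53
tcp_pos: [0.4292, 0.33, 0.0301]
orientation: [0.231, 0.973, 0.0, 0.001]
force: [-1.0, -1.2, 5.6]
finger_gap: 0.0138
finger_force: 81.0
```

```bash
python3 -m inch '[[1,0,0,4,0],[1,0,0,4,0],[1,0.6,-1.2,4,-0.03],[1,1.2,-2.6,1,-0.11],[1,1.2,-2.6,0,-0.115],[1,1.2,-2.6,0,-0.115],[1,1.2,-2.6,0,-0.115],[1,1.2,-2.6,0,-0.115],[1,1.2,-2.6,0,-0.115],[1,1.2,-2.6,0,-0.115],[1,1.2,-2.6,0,-0.115],[1,1.2,-2.4,0,-0.11],[1,1.3,-1.8,0,-0.112],[1,0,0,0,0],[1,0,0,0,0],[1,0,0,0,0]]'
python3 - <<'E'
from h import *
snap('wrist','w3')
s=read_state();print(s['tcp_pos'],R.from_quat(s['orientation']).as_euler('zyx'),s['finger_gap'])
E
```

```text
clock: 3.87
tcp_pos: [0.555, 0.0689, 0.1585]
orientation: [0.728, 0.685, -0.0, -0.001]
force: [0.2, 1.0, -2.0]
finger_gap: 0.0139
finger_force: 80.0
[0.55486515 0.06938418 0.15861981] [-1.51075070e+00 -8.95524234e-04 -3.14076085e+00] 0.014036213924482706
```

View pics/w3.png

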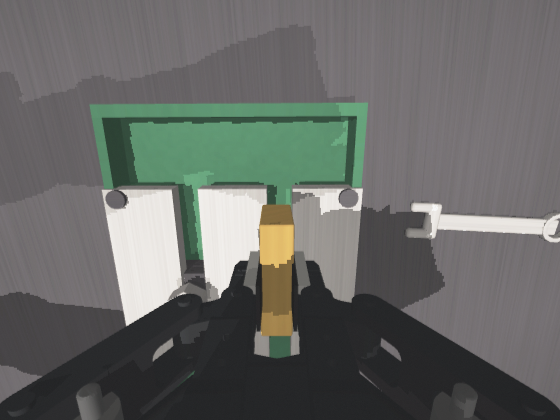

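The slot edges at the +y end are at (267,187) and (292,189). The held block's end face spans u 261–293, v 206–222. The tool and table look parallel.

```bash
python3 - <<'E'
from fit import *
s=read_state();t=np.array(s['tcp_pos'])
zb=t[2]-.026
for n,u,v,z in [('blk bot L',261,206,zb),('blk bot R',293,206,zb),('blk top L',260,222,zb+.036),('blk top R',293,222,zb+.036),('slotL',267,187,.05),('slotR',292,189,.05),('nslotL',179,187,.05),('nslotR',199,188,.05)]: print(n,(onz('w3',u,v,z)-t[:2]).round(4),onz('w3',u,v,z).round(4))
o=[('w3',u,v,x/1e3,y/1e3,.05) for u,v,x,y in[(267,187,29,90),(292,189,51,90),(179,187,-51,90),(199,188,-29,90)]]
o+=[('wrist',u,v,x/1e3,y/1e3,.05) for u,v,x,y in [(147,104,-29,90),(203,107,29,90),(129,102,-51,90),(223,108,51,90),(153,262,-29,-90),(204,264,29,-90)]]
p,r=fit(o,[.51,0,0,0]);print(p,r)
E
```

```text
blk bot L [-0.0069  0.0291] [0.548  0.0985]
blk bot R [0.0112 0.028 ] [0.566  0.0974]
blk top L [-0.0053  0.0316] [0.5496 0.101 ]
blk top R [0.0094 0.0307] [0.5642 0.1001]
slotL [-0.0065  0.0226] [0.5483 0.092 ]
slotR [0.0144 0.0197] [0.5692 0.089 ]
nslotL [-0.0803  0.0271] [0.4745 0.0965]
nslotR [-0.0637  0.0252] [0.4912 0.0946]
[ 0.51266487  0.00208342 -0.00372448 -0.0695449 ] [1.6 0.5 5.9 0.2 0.9 0.4 2.6 1.4 2.9 1. ]
```

```bash
python3 -m inch '[[1,0.24,0,-2,-0.005],[1,0,0,-3,0],[1,0,0,-2.5,0],[1,0,0,-0.7,0],[1,0,0,-0.4,0],[1,0,0,-0.4,0],[1,0,0,-0.3,0],[1,0,0,-0.2,0],[1,0,0,-0.2,0],[1,0,0,0,0]]'
```

```text
clock: 4.75
tcp_pos: [0.5582, 0.068, 0.0621]
orientation: [0.731, 0.683, 0.0, 0.0]
force: [-0.0, -0.7, -2.4]
finger_gap: 0.0142
finger_force: 79.9
```

```bash
python3 -m inch '[[1,-0.02,-0.3,0,0],[1,-0.01,-0.2,0,0],[1,-0.01,-0.1,0,0],[1,0,0,0,0]]';python3 -m inch '[[1,-0.01,-0.1,0,0],[1,-0.01,-0.1,0,0]]';python3 -m inch '[[1,-0.01,-0.1,0,0],[1,0,-0.1,0,0]]'
```

```text
clock: 5.08
tcp_pos: [0.5579, 0.0625, 0.0621]
orientation: [0.731, 0.683, 0.001, -0.0]
force: [1.2, 2.9, -1.3]
finger_gap: 0.0135
finger_force: 80.2
clock: 5.25
tcp_pos: [0.5578, 0.0622, 0.0623]
orientation: [0.73, 0.683, 0.001, -0.001]
force: [-1.1, 8.8, 0.3]
finger_gap: 0.014
finger_force: 80.4
clock: 5.42
tcp_pos: [0.5578, 0.0618, 0.0625]
orientation: [0.73, 0.684, 0.002, -0.001]
force: [-1.2, 11.5, 2.3]
finger_gap: 0.0138
finger_force: 80.7
```

```bash
python3 -m inch '[[1,-0.01,-0.1,0,0],[1,0,-0.1,0,0]]';python3 -m inch '[[1,-0.01,-0.1,0,0],[1,0,0,0,0]]';python3 -m inch '[[1,-0.01,-0.1,0,0],[1,0,0,0,0]]'
```

```text
clock: 5.58
tcp_pos: [0.5577, 0.0604, 0.0626]
orientation: [0.73, 0.684, 0.002, -0.001]
force: [-1.6, 11.6, 2.2]
finger_gap: 0.0139
finger_force: 80.7
clock: 5.75
tcp_pos: [0.5577, 0.0591, 0.0626]
orientation: [0.73, 0.684, 0.002, -0.001]
force: [-0.6, 11.4, 2.2]
finger_gap: 0.0142
finger_force: 80.7
clock: 5.92
tcp_pos: [0.5576, 0.0581, 0.0626]
orientation: [0.73, 0.684, 0.002, -0.001]
force: [-0.2, 10.9, 2.1]
finger_gap: 0.0142
finger_force: 80.7
```

```bash
python3 -m inch '[[1,-0.01,-0.1,0,0],[1,0,-0.1,0,0]]';python3 -m inch '[[1,-0.01,-0.15,0,0],[1,-0.01,-0.15,0,0]]';python3 -m inch '[[1,-0.02,-0.25,0,0],[1,-0.02,-0.25,0,0]]'
```

```text
clock: 6.08
tcp_pos: [0.5575, 0.0565, 0.0626]
orientation: [0.73, 0.684, 0.002, -0.001]
force: [-1.2, 12.0, 2.4]
finger_gap: 0.0135
finger_force: 80.7
clock: 6.25
tcp_pos: [0.5573, 0.0536, 0.0626]
orientation: [0.73, 0.684, 0.002, -0.001]
force: [-1.7, 11.9, 2.4]
finger_gap: 0.0138
finger_force: 80.7
clock: 6.42
tcp_pos: [0.5571, 0.0487, 0.0627]
orientation: [0.729, 0.684, 0.003, -0.001]
force: [-1.5, 12.0, 3.6]
finger_gap: 0.0141
finger_force: 80.7
```

```bash
python3 -m inch '[[1,-0.03,-0.5,0,0],[1,-0.03,-0.5,0,0],[1,-0.04,-0.5,0,0],[1,-0.03,-0.5,0,0]]';python3 -m inch '[[1,-0.03,-0.5,0,0],[1,-0.03,-0.5,0,0],[1,-0.04,-0.5,0,0],[1,-0.03,-0.5,0,0],[1,-0.03,-0.5,0,0],[1,-0.03,-0.5,0,0]]'
```

```text
clock: 6.75
tcp_pos: [0.5554, 0.0234, 0.0619]
orientation: [0.731, 0.683, 0.0, 0.0]
force: [0.7, 2.0, -2.4]
finger_gap: 0.0141
finger_force: 80.1
clock: 7.25
tcp_pos: [0.553, -0.0066, 0.0617]
orientation: [0.731, 0.683, -0.0, -0.0]
force: [1.0, 2.6, -2.3]
finger_gap: 0.0136
finger_force: 80.1
```

```bash
python3 -m inch '[[1,-0.03,-0.5,0,0],[1,-0.03,-0.5,0,0],[1,-0.04,-0.5,0,0],[1,-0.03,-0.5,0,0],[1,-0.03,-0.5,0,0],[1,-0.03,-0.5,0,0]]';python3 -m inch '[[1,-0.03,-0.5,0,0],[1,-0.03,-0.5,0,0],[1,-0.03,-0.5,0,0],[1,-0.03,-0.5,0,0],[1,-0.03,-0.4,0,0],[1,-0.02,-0.3,0,0],[1,-0.02,-0.3,0,0],[1,-0.01,-0.2,0,0],[1,0,-0.2,0,0],[1,0,0,0,0]]'
```

```text
clock: 7.75
tcp_pos: [0.5511, -0.0365, 0.0617]
orientation: [0.731, 0.683, -0.0, -0.0]
force: [1.3, 1.6, -2.7]
finger_gap: 0.0139
finger_force: 80.1
clock: 8.58
tcp_pos: [0.5489, -0.0706, 0.0617]
orientation: [0.731, 0.682, -0.0, -0.0]
force: [0.3, 0.0, -2.2]
finger_gap: 0.014
finger_force: 80.1
```

```bash
python3 -m inch '[[1,0.02,0.3,1.5,0],[1,0,0,3,0],[1,0,0,4,0],[1,-0.2,1,1.5,0],[1,-1,3.6,0,0],[1,-1,3.8,0,0],[1,-1,3.8,0,0],[1,-1,3.8,0,0],[1,-1,3.8,0,0],[1,-1,3.8,0,0],[1,-1,3.8,0,0],[1,-1,3.8,0,0],[1,-1,3.8,0,0],[1,-1,3.2,0,0],[1,-0.8,1.8,0,0],[1,-0.2,0.3,0,0],[1,0,0,0,0],[1,0,0,0,0]]'; python3 -m inch '[[1,0,0,-3,0],[1,0,0,-3.5,0],[1,0,0,-3,0],[1,0,0,-1.5,0],[1,0,0,-0.8,0],[1,0,0,0,0],[1,0,0,0,0]]'; python3 - <<'E'
from h import *
snap('side','s2');snap('scene','c2')
D=cv2.imread('pics/s2.png');S=cv2.imread('pics/c2.png')
cv2.imwrite('pics/C.png',np.hstack([cv2.resize(D[165:305,205:335],None,fx=3,fy=3,interpolation=2),cv2.resize(S[170:310,220:350],None,fx=3,fy=3,interpolation=2)]))
E
```

```text
clock: 10.08
tcp_pos: [0.4376, 0.335, 0.1616]
orientation: [0.731, 0.683, -0.0, 0.001]
force: [0.4, -1.1, -2.7]
finger_gap: 0.0141
finger_force: 80.1
clock: 10.67
tcp_pos: [0.4383, 0.3353, 0.0442]
orientation: [0.731, 0.682, 0.0, 0.0]
force: [-0.7, -0.2, -2.0]
finger_gap: 0.0141
finger_force: 79.9
```

View pics/C.png

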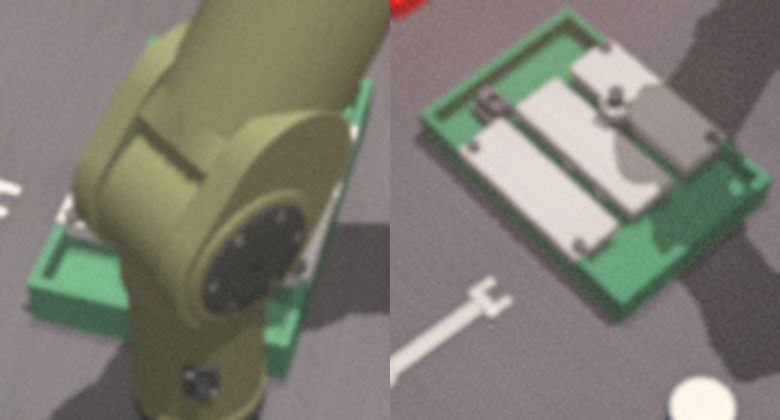

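The scene crop shows the nut out in the far trough, at scene pixel ≈(253,204), clear of the slot. Next I set the block down gently.

```bash
python3 -m inch '[[1,0,0,-0.7,0],[1,0,0,-0.4,0],[1,0,0,-0.15,0],[1,0,0,0,0]]';python3 -m inch '[[1,0,0,-0.1,0],[1,0,0,-0.1,0],[1,0,0,0,0]]'
```

```text
clock: 11.1
tcp_pos: [0.4372, 0.3358, 0.0309]
orientation: [0.731, 0.683, -0.0, 0.0]
force: [0.4, -0.1, -2.6]
finger_gap: 0.0142
finger_force: 79.9
clock: 11.35
tcp_pos: [0.4374, 0.3361, 0.0301]
orientation: [0.731, 0.683, 0.0, 0.0]
force: [-1.0, -0.8, 5.0]
finger_gap: 0.0139
finger_force: 81.2
```

```bash
python3 -m inch '[[3,0,0,0,0],[4.5,0,0,0,0],[4.5,0,0,0,0],[4.5,0,0,0,0],[4.5,0,0,1,0],[4.5,0,0,3,0],[4.5,0,0,4,0],[4.5,0,0,4,0],[5,0.2,-0.8,3.5,0],[6,0.8,-3.2,2,0],[6,0.9,-3.8,1,0],[6,0.9,-3.9,0,0],[6,0.9,-3.9,0,0],[6,0.9,-3.9,0,0],[6,0.9,-3.9,0,0],[6,0.9,-3.9,0,0],[6,0.9,-3.9,0,0],[6,0.9,-3.9,0,0],[6,0.9,-3.9,0,0],[6,0.9,-3.9,0,0]]';python3 -m inch '[[6,0.6,-1.8,0,0],[6,0.2,-0.4,0,0],[6,0,0,0,0],[6,0,0,0,0]]'
python3 - <<'E'
from h import *
snap('wrist','w4');snap('side','s4');snap('scene','c4')
s=read_state();print(s['tcp_pos'],R.from_quat(s['orientation']).as_euler('zyx'))
W=cv2.imread('pics/w4.png');S=cv2.imread('pics/s4.png')
cv2.imwrite('pics/E.png',np.hstack([W[:,:],cv2.resize(S[315:385,230:310],None,fx=3,fy=6,interpolation=2)]))
E
```

```text
clock: 13.02
tcp_pos: [0.5374, -0.0949, 0.2152]
orientation: [0.731, 0.683, 0.0, 0.0]
force: [0.4, 1.3, 0.8]
finger_gap: 0.0599
finger_force: 0.0
clock: 13.35
tcp_pos: [0.5452, -0.1137, 0.2146]
orientation: [0.73, 0.683, 0.0, -0.0]
force: [0.4, 0.5, -0.7]
finger_gap: 0.0601
finger_force: 0.0
[ 0.54525719 -0.11291893  0.21459992] [-1.50567893e+00  6.37247903e-05 -3.14086156e+00]
```

View pics/E.png

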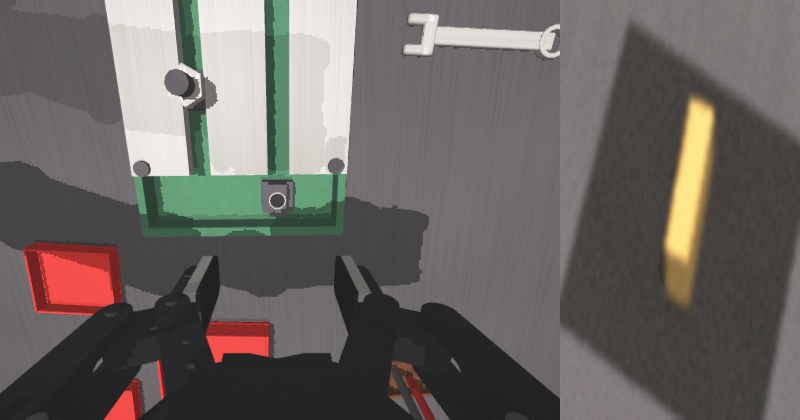

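The nut sits fully in the trough, hole at (277,201), base top edge at v≈179, and square to the tool. The block lies flat on the mat.

```bash
python3 - <<'E'
from h import *
s=read_state();t=np.array(s['tcp_pos'])
n=onz('w4',277,201,.047);print('hole',n,n-t[:2]);print('tri w4/c2',tri('w4',(277,201),'c2',(254.3,204)))
for u,v,z in [(262,179,.031),(292,179,.031),(264,186,.047),(291,214,.047),(264,214,.047),(268,175,.05),(288,175,.05),(277,235,.046)]: print((u,v),onz('w4',u,v,z).round(4))
E
```

```text
hole [ 0.54555665 -0.11845239] [ 0.00029946 -0.00553347]
tri w4/c2 [ 0.54310726 -0.11597693  0.03968566]
(262, 179) [ 0.5306 -0.0968]
(292, 179) [ 0.5633 -0.099 ]
(264, 186) [ 0.5331 -0.1014]
(291, 214) [ 0.5596 -0.1338]
(264, 214) [ 0.5307 -0.1319]
(268, 175) [ 0.5382 -0.0897]
(288, 175) [ 0.5586 -0.0911]
(277, 235) [ 0.543  -0.1573]
```

```bash
python3 -m inch '[[6,0.03,-0.35,-3,0],[5.5,0,-0.2,-4,0],[5,0,0,-4,0],[4.5,0,0,-3.5,0],[4.5,0,0,-2,0],[4.5,0,0,-0.8,0],[4.5,0,0,0,0],[4.5,0,0,0,0]]';python3 -m inch '[[1,0,0,0,0],[1,0,0,0,0],[1,0,0,0,0],[1,0,0,0,0],[1,0,0,0,0],[1,0,0,0,0]]' 80
```

```text
clock: 14.17
tcp_pos: [0.5463, -0.1197, 0.0421]
orientation: [0.73, 0.683, 0.0, 0.0]
force: [-1.2, -0.3, -0.8]
finger_gap: 0.045
finger_force: 0.0
clock: 14.67
tcp_pos: [0.5467, -0.1205, 0.0433]
orientation: [0.731, 0.683, 0.001, 0.001]
force: [-1.5, 1.1, 6.8]
finger_gap: 0.0179
finger_force: 78.6
```

```bash
python3 -m inch '[[1,0,0,0.5,0],[1,0,0,1,0],[1,0,0,1.5,0],[1,0,0,0,0]]';python3 -m inch '[[1,0,0,3,0],[1,0,0,3,0],[1,-0.5,-1.2,0.5,0],[1,-1.2,-2.6,0,0],[1,-1.5,-3.3,0,0],[1,-1.5,-3.3,0,0],[1,-1.5,-3.3,0,0],[1,-1.5,-3.3,0,0],[1,-1.5,-3.3,0,0],[1,-1,-2.2,0,0],[1,-0.5,-0.8,0,0],[1,0,0,0,0],[1,0,0,0,0]]'; python3 - <<'E'
from h import *
snap('wrist','w5')
E
```

```text
clock: 15.0
tcp_pos: [0.5473, -0.1209, 0.0744]
orientation: [0.731, 0.683, 0.001, 0.002]
force: [0.9, 0.0, -0.6]
finger_gap: 0.0177
finger_force: 78.6
clock: 16.08
tcp_pos: [0.4386, -0.353, 0.1361]
orientation: [0.731, 0.682, 0.0, -0.0]
force: [0.7, 0.4, -1.9]
finger_gap: 0.0176
finger_force: 78.9
```

View pics/w5.png

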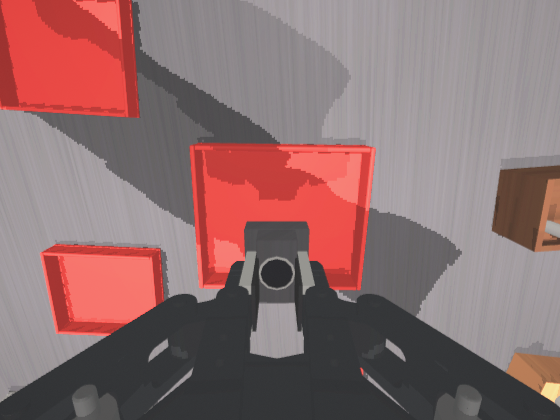

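The nut is firmly held over the middle of the largest tray, whose rim runs from (192,146) to (373,148). The smaller trays are to the left.

```bash
python3 -m inch '[[1,0,0,-2.5,0],[1,0,0,-3,0],[1,0,0,-2.5,0],[1,0,0,-1.2,0],[1,0,0,-0.5,0],[1,0,0,0,0],[1,0,0,0,0]]';python3 -m inch '[[1,0,0,-0.2,0],[1,0,0,-0.2,0],[1,0,0,0,0]]';python3 -m inch '[[1,0,0,-0.15,0],[1,0,0,-0.1,0],[1,0,0,0,0]]'
```

```text
clock: 16.72
tcp_pos: [0.4398, -0.3526, 0.0398]
orientation: [0.73, 0.683, 0.0, 0.0]
force: [1.1, 0.1, -1.8]
finger_gap: 0.0177
finger_force: 78.8
clock: 16.97
tcp_pos: [0.439, -0.3536, 0.0358]
orientation: [0.731, 0.683, 0.0, 0.001]
force: [-0.5, -0.0, -2.3]
finger_gap: 0.0174
finger_force: 78.8
clock: 17.22
tcp_pos: [0.4386, -0.3535, 0.0327]
orientation: [0.731, 0.683, -0.0, -0.0]
force: [0.0, -0.4, -1.2]
finger_gap: 0.0175
finger_force: 78.8
```

```bash
python3 -m inch '[[1,0,0,-0.1,0],[1,0,0,-0.1,0],[1,0,0,0,0]]';python3 -m inch '[[1,0,0,-0.1,0],[1,0,0,0,0]]'
```

```text
clock: 17.47
tcp_pos: [0.4386, -0.3534, 0.0306]
orientation: [0.731, 0.683, -0.0, -0.0]
force: [0.7, -0.1, -2.4]
finger_gap: 0.0178
finger_force: 78.8
clock: 17.63
tcp_pos: [0.4387, -0.3535, 0.0304]
orientation: [0.731, 0.683, -0.0, 0.0]
force: [-1.4, 0.4, 6.0]
finger_gap: 0.0177
finger_force: 79.6
```

Contact at the expected height, so I'll release and back away.

```bash
python3 -m inch '[[2.5,0,0,0,0],[3.5,0,0,0,0],[4.5,0,0,0,0],[4.5,0,0,0,0],[4.5,0,0,0,0],[4.5,0,0,1,0],[4.5,0,0,2.5,0],[4.5,0,0,4,0],[4.5,0,0,4,0],[4.5,0,0,4,0],[4.5,0,0,2,0],[4.5,0,0,0,0],[4.5,0,0,0,0]]'; python3 - <<'E'
from h import *
snap('wrist','w6');snap('side','s6')
W=cv2.imread('pics/w6.png');S=cv2.imread('pics/s6.png')
cv2.imwrite('pics/F.png',np.hstack([cv2.resize(W,(400,300)),cv2.resize(S,(400,300))]))
E
```

```text
clock: 18.72
tcp_pos: [0.4392, -0.3538, 0.2068]
orientation: [0.731, 0.683, 0.0, 0.002]
force: [-0.7, 0.5, -0.4]
finger_gap: 0.0451
finger_force: 0.0
```

View pics/F.png

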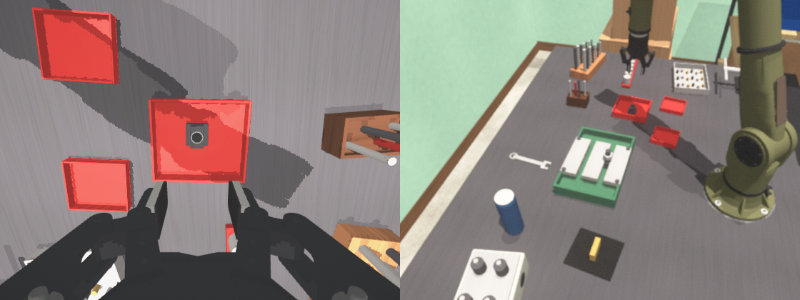

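The nut stands in the middle of the largest tray at (197,137) in the left half. The block is on the mat, and the stud, can, punches and wrench are unmoved.

```bash
python3 -c "from bench import hand_in; print(hand_in())"
```

```text
the job is handed in; nothing more can be done
None
```

The nut gave way towards −y and was knocked out into the right trough with the block; the block is back flat on the mat, the nut is set down in the large red tray, and the job was handed in at about 19 s (no verdict returned).

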